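# Gauge the plugged-in plate cell with the blade

## Task

Take the green gauge blade by its yellow handle out of the black block and slide it straight down between the two copper plates of the cell that has the orange plug, until both plates drag snugly on it and their top edges lie within the white band on the blade. Finish while still holding the blade still at that depth, not letting go. Keep the blade out of the cell with the grey plug, and leave the screwdriver, tray and jar where they are.

Things in the scene. Friction and masses are not known exactly. Their poses are not given: they have to be found in the camera images.
- blade: gauge blade, 60 g: green, 4 mm thick (its x), 30 wide (its y), round-nosed, 70 long below a yellow handle 18 (x) x 36 (y) x 45 tall. Origin at the tip (lowest point), z up; handle centre 92.5 mm above it. White band 25 to 40 mm above the tip. Starts upright in the black block, tip 8 mm above the bench, may lean a few degrees.
- block: black block, 60 x 70 x 50 mm tall, fixed to the bench, with an upright slot from its top 42 mm deep, 5.5 mm along its x and 31.5 mm along its y, in which the blade stands (blade axes along the block's). Origin at the centre of its underside.
- cell_a: plate cell A, fixed. White base 110 x 110 x 14 mm; origin at the centre of its underside, on the bench. Two copper plates 36 mm wide (along y) face each other across x = 0, top edges 75 mm above the origin. Mouth 18 mm wide at the top, narrowing over 15 mm to a 2 mm slit that runs down to 18 mm above the origin. Grey posts 58 mm high at x = +-47 mm; plug socket at y = +41 mm.
- cell_b: plate cell B, fixed, identical to cell A in all sizes and axes.
- cell_a_near: sprung copper plate on the -x side of cell A's slit; at rest its origin and axes are the cell's. Gives way up to 6 mm outward along the cell's x: 3.8 N at rest, 1.5 N more per mm. The centred blade opens it 1 mm, so drag (several N) starts about 14 mm below the top edges.
- cell_a_far: sprung copper plate on the +x side of cell A's slit; at rest its origin and axes are the cell's. Gives way up to 6 mm outward along the cell's x: 3.8 N at rest, 1.5 N more per mm. The centred blade opens it 1 mm, so drag (several N) starts about 14 mm below the top edges.
- cell_b_near: sprung copper plate on the -x side of cell B's slit; at rest its origin and axes are the cell's. Gives way up to 6 mm outward along the cell's x: 3.8 N at rest, 1.5 N more per mm. The centred blade opens it 1 mm, so drag (several N) starts about 14 mm below the top edges.
- cell_b_far: sprung copper plate on the +x side of cell B's slit; at rest its origin and axes are the cell's. Gives way up to 6 mm outward along the cell's x: 3.8 N at rest, 1.5 N more per mm. The centred blade opens it 1 mm, so drag (several N) starts about 14 mm below the top edges.
- plug_orange: orange plug, an upright cylinder 18 mm across and 32 mm tall, firmly fitted in the socket of one of the two cells, 41 mm to the side of that cell's centre; it marks the cell to be gauged. Origin at its lower end, 26 mm above the bench (top at 58 mm).
- plug_grey: grey plug of the same size, firmly fitted in the socket of the other cell.
- screwdriver: bystander: red-handled screwdriver lying on the bench, beyond the cells.
- parts_tray: bystander: blue open tray 110 x 80 x 30 mm, beyond the cells.
- flux_jar: bystander: small amber jar, 48 mm across and 55 mm tall, beyond the cells.
There are look-alikes about, which are no part of the job. What is shaped like the cell_a but pink is not meant.

How it is judged (in metres and radians):
On the way:
1. the blade is held in the fingers, clear above the block (height (world z) of blade above 0.06 m and contact force between the fingers and blade above 2 N), for 0.1 s.
At the end, for the whole second after the job is handed in: Blade gripped (over 2 N), still, within 0.12 rad of upright, between the plates of the orange-plug cell: tip 22 to 43 mm below their top edges, within 6 mm of the slit's plane, 12 mm of its middle and 0.15 rad of its direction; both plates press it with over 1 N (contact force between the fingers and blade above 2 N and linear speed of blade below 0.01 m/s and angle between blade's own z axis and vertical below 0.12 rad and ((horizontal distance between plug_orange and cell_a below 0.08 m and x of blade in the frame of cell_a between -0.006 and 0.006 m and y of blade in the frame of cell_a between -0.012 and 0.012 m and z of blade in the frame of cell_a between 0.032 and 0.053 m and angle between the x axis of blade and the x axis of cell_a, either way round below 0.15 rad and contact force between blade and cell_a_near above 1 N and contact force between blade and cell_a_far above 1 N) or (horizontal distance between plug_orange and cell_b below 0.08 m and x of blade in the frame of cell_b between -0.006 and 0.006 m and y of blade in the frame of cell_b between -0.012 and 0.012 m and z of blade in the frame of cell_b between 0.032 and 0.053 m and angle between the x axis of blade and the x axis of cell_b, either way round below 0.15 rad and contact force between blade and cell_b_near above 1 N and contact force between blade and cell_b_far above 1 N))); the arm keeps its last pose, push and grip.
It fails at once if the blade touches the cell with the grey plug ((horizontal distance between plug_grey and cell_a below 0.08 m and contact force between blade and cell_a above 1 N) or (horizontal distance between plug_grey and cell_b below 0.08 m and contact force between blade and cell_b above 1 N)).
It fails at once if the screwdriver, tray or jar is moved more than 30 mm (distance of any of screwdriver, parts_tray, flux_jar from where it was at the start of the episode above 0.03 m).
It also fails if it takes over 42 s, if anything falls off the work surface, if the arm or the gripper's body presses on something with over 40 N, if the wrist force passes 120 N, or if a joint passes its speed limit or range.

## Robot

A 6-joint arm with a two-finger parallel gripper is mounted at the origin on the work surface. World frame = base frame: x ahead of the robot, y to its left, z up, the work surface at z = 0. Lengths are in mm, angles in rad, forces in N, time in s.
With the tool pointing down it reaches from about 350 to 950 mm from the base axis. Payload 17.4 kg.
Tool frame: the origin (TCP) lies at the very end of the fingers, on their centre line; the grasp point (between the pads) lies 19 mm behind it (pinch_z is the distance from the TCP to the grasp point, in mm); z points along the fingers, y is the line along which they close (so a half turn about z gives the same grasp; the last joint's range is limited). The gripper opens to 93 mm and grips with 3 to 60 N. Pads are 15 mm wide; open, the fingers measure 128 mm over their backs; the gripper's body (75 mm by 188 mm) begins 65 mm behind the grasp point.
Start: joints at [-1.367, 0.116, 1.442, -0, 1.584, -0.038], TCP at [161.619, -655.371, 218.646] pointing down, gripper open.
Joint ranges: [-2.83, 2.83], [-0.83, 2.19], [0.07, 2.5], [-1.14, 4.28], [0.01, 3], [-2.97, 2.97]. Speed limits (rad/s): [1.89, 1.89, 2.22, 3.14, 3.14, 3.14].

## Interface

Orientations are given as a rotation vector (axis times angle).
In Python, from cell import get_obs, capture, calibration, job_done, pinch_z gives the robot as it stands.
- The arm moves only by the shell command python3 -m inch 'ROWS' [FORCE]. ROWS is a JSON object of lists of equal length, an entry for each row: "fingers": the closure, from -1 (fully open) to 1 (shut); "travel": the shift along the tool's x, y, z in units of 30 mm (1.0 is 30 mm), a list of three; "turn": the turn about the tool's z in units of 8 degrees (1.0 is 8 degrees). In form: {"fingers": [fingers, ...], "travel": [[tx, ty, tz], ...], "turn": [turn, ...]}. A call has 1 to 12 rows; each row shifts and turns the commanded pose from where the row before left it, along the tool's axes as they then stand; what a row does not reach is not made up. A row lasts 1/10 s, in which the tool goes at most 50 mm and 8.59 degrees, less where a joint would pass 70% of its speed; a pose out of reach is approached as far as the arm can. A call with a number of a shift or a turn outside -1 to 1 is refused whole. A call with a gripper value outside its range is refused whole. The fingers move at their own pace and stop on an object; FORCE is the grip in N (left out, the last holds). Time passes only in rows, so rows that do not move let the fingers close. It gives the time, the measured TCP pose, the force, the opening and the grip force at its end, in the units of the state.
- get_obs(): the state, without advancing time (a new reading comes with each control period).
- capture(name): name is "scene" or "top" or "wrist"; returns (picture, depth): 384x512x3 uint8, blue, green, red; 384x512 float32, mm along the optical axis (not along the pixel's ray), 0 where there is no reading.
- calibration(name): a dict with "fx", "fy", "cx", "cy" (pixels), "k1" (the pictures are not rectified: a ray, as slopes to the right and down, at radius r is drawn at 1 + k1 r^2 times it, then the intrinsics apply), "rvec" (rotation vector, rad) and "tvec" (3), from world to camera coordinates, as OpenCV has them. Camera axes: x right, y down, z forward; pixel columns grow to the right and rows downward; lengths in mm; the calibration is good to about 2 mm. A picture is of the moment at which its call begins: read the wrist's pose just before it. calibration takes no time and is no camera call; for the wrist camera it gives the pose at the moment of the call.
- job_done(): hands the job in; it is judged then, once.
The state is a dict: "time_s": time; "q": joint angles; "joint_vel": joint speeds; "joint_torque": joint torques, N m; "tcp_pos": TCP position; "tool_rot": TCP orientation; "force": force on the tool from outside, world axes, zero at the start; "moment": the same for the moment, N m; "grip_width": finger opening in mm; "grip_force": force on a finger pad.
Only numpy, scipy, OpenCV 4.12 (cv2) and the standard library are available. Lean on these libraries where they do the work, as an engineer would, in place of code of your own. Each camera call takes 0.05 s, during which the arm holds its last target. There are 200 camera calls.

## Working session

There is one attempt and no reset: what is moved stays moved. The work goes in short steps, Python scripts to look and compute and a shell command to move; the robot and the scene stay as the last step left them, time stands still between calls to the robot, and variables do not carry over. Pictures are saved under pics/ and viewed, at most 10 in all, crops included, and the job is handed in when it is done.

```bash
ls; mkdir -p pics; python3 - <<'E'
from cell import *
import cv2
for n in("scene","top"):
    p,d=capture(n); cv2.imwrite(f"pics/{n}0.png",p); import numpy as np; np.save(f"pics/{n}0.npy",d)
    c=calibration(n); print(n,c)
o=get_obs();print(o)
print(pinch_z)
E
```

```text
pics
scene {'fx': 457.7795905604084, 'fy': 457.7795905604084, 'cx': 249.66944007144957, 'cy': 192.09800410417947, 'k1': -0.03864061629141858, 'rvec': array([ 0.81374296,  2.70536716, -0.92381485]), 'tvec': array([ 440.43600058, -220.23285586, 1201.65883184])}
top {'fx': 395.9262869169498, 'fy': 395.9262869169498, 'cx': 257.24476826290714, 'cy': 195.72055209292773, 'k1': -0.1104592139995342, 'rvec': array([ 2.14913246, -2.11421406,  0.184962  ]), 'tvec': array([ 12.84376338, 543.11649777, 915.28990583])}
{'time_s': 0.1, 'q': array([-1.36679937e+00,  1.16384614e-01,  1.44217371e+00, -2.94277831e-05,
        1.58401035e+00, -3.78211672e-02]), 'joint_vel': array([ 9.49222914e-04,  1.04600255e-04, -1.06717389e-03, -5.23606775e-05,
       -3.57888314e-04, -7.04360073e-04]), 'joint_torque': array([ 2.84252274e-03, -7.22892594e+01, -6.23865938e+01,  7.82884285e-02,
        2.27127189e-02, -6.01972761e-05]), 'tcp_pos': array([ 161.57288973, -655.18921089,  218.03039272]), 'tool_rot': array([-3.11769409e+00, -3.78804602e-01,  1.73245362e-04]), 'force': array([-0.03423677,  0.34106559, -0.1289404 ]), 'moment': array([ 0.01104791, -0.00287312,  0.01308146]), 'grip_force': 0.0, 'grip_width': 93.23229713568912}
18.8
```

View pics/scene0.png

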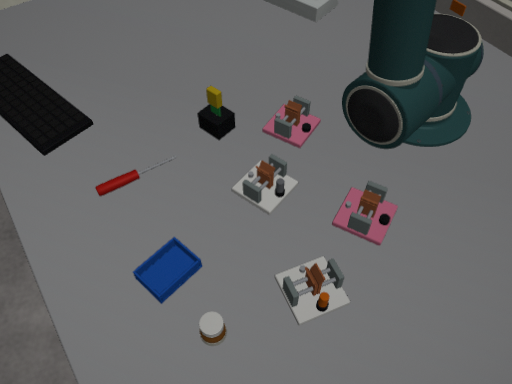

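View pics/top0.png

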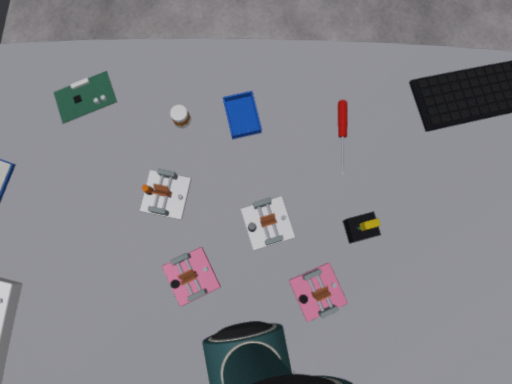

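The scene picture shows the blade in the block at about (215,108), the orange-plug cell at (313,288) and the grey-plug cell at (266,183). In the top picture these are at (370,225), (165,193) and (268,222); the pink ones are decoys.

```bash
cat > h.py <<'E'
import numpy as np, cv2
from scipy.spatial.transform import Rotation as R
def rays(c,uv):
    K=np.array([[c['fx'],0,c['cx']],[0,c['fy'],c['cy']],[0,0,1]])
    uv=np.asarray(uv,float).reshape(-1,1,2)
    n=cv2.undistortPoints(uv,K,np.array([c['k1'],0,0,0,0.]))[:,0]
    r=R.from_rotvec(c['rvec']).as_matrix()
    return -r.T@c['tvec'], np.c_[n,np.ones(len(n))]@r   # centre, rays (unit optical depth)
def plane(c,uv,z):
    o,d=rays(c,uv); return o+d*((z-o[2])/d[:,2])[:,None]
def cloud(c,mask,depth):
    v,u=np.nonzero(mask&(depth>0)); o,d=rays(c,np.c_[u,v]); return o+d*depth[v,u][:,None], np.c_[u,v]
def tri(c1,p1,c2,p2):
    o1,d1=rays(c1,p1);o2,d2=rays(c2,p2);d1=d1[0];d2=d2[0]
    s=np.linalg.lstsq(np.c_[d1,-d2],o2-o1,rcond=None)[0]
    a=o1+d1*s[0];b=o2+d2*s[1]; return (a+b)/2,np.linalg.norm(a-b)
def hsv(p,lo,hi): return cv2.inRange(cv2.cvtColor(p,cv2.COLOR_BGR2HSV),lo,hi)>0
COL=dict(yellow=((22,150,100),(34,255,255)),orange=((6,200,150),(16,255,255)),copper=((3,100,40),(15,230,170)),green=((45,120,40),(80,255,255)),white=((0,0,190),(180,40,255)))
def rect(P):
    (c,s,a)=cv2.minAreaRect(P[:,:2].astype(np.float32)); return np.round(c,1),np.round(s,1),round(a,1)
E
python3 - <<'E'
from h import *
from cell import calibration
rois=dict(scene=dict(blade=(190,80,240,140),cell=(270,250,355,325)),top=dict(blade=(340,205,390,245),cell=(135,160,200,225)))
for n in("scene","top"):
    p=cv2.imread(f"pics/{n}0.png");d=np.load(f"pics/{n}0.npy");c=calibration(n)
    for ob,cols in (("blade",("yellow","green")),("cell",("orange","copper","white"))):
        x0,y0,x1,y1=rois[n][ob]; roi=np.zeros(d.shape,bool);roi[y0:y1,x0:x1]=1
        for k in cols:
            P,uv=cloud(c,hsv(p,*COL[k])&roi,d)
            if len(P)<5: print(n,k,len(P));continue
            print(n,k,len(P),"uv",uv.mean(0).round(1),"med",np.median(P,0).round(1),"lo",np.percentile(P,3,0).round(1),"hi",np.percentile(P,97,0).round(1),rect(P))
            if k=="yellow" or k=="orange":
                T=P[P[:,2]>np.percentile(P[:,2],97)-4]; print("   top",len(T),T.mean(0).round(1),rect(T))
E
```

```text
scene yellow 73 uv [213.8  90.4] med [ 472.8 -232.5  122.9] lo [ 462.5 -249.7  117.8] hi [ 482.8 -217.1  125. ] (array([ 445.7, -292.2]), array([162.3,  29.5]), 65.2)
   top 61 [ 473.4 -233.1  123.2] (array([ 473.7, -233.7]), array([17.5, 33.3]), 11.4)
scene green 65 uv [215.8 110.5] med [ 474.  -230.8   59. ] lo [ 460.1 -246.5   48.3] hi [ 478.3 -219.8   71.6] (array([ 470.8, -231.9]), array([26.4, 23. ]), 73.7)Traceback (most recent call last):
  File "<stdin>", line 9, in <module>
  File "h.py", line 12, in cloud
    v,u=np.nonzero(mask&(depth>0)); o,d=rays(c,np.c_[u,v]); return o+d*depth[v,u][:,None], np.c_[u,v]
                                        ~~~~^^^^^^^^^^^^^^
  File "h.py", line 6, in rays
    n=cv2.undistortPoints(uv,K,np.array([c['k1'],0,0,0,0.]))[:,0]
      ~~~~~~~~~~~~~~~~~~~^^^^^^^^^^^^^^^^^^^^^^^^^^^^^^^^^^^
cv2.error: OpenCV(4.12.0) /io/opencv/modules/calib3d/src/undistort.dispatch.cpp:347: error: (-215:Assertion failed) CV_IS_MAT(_src) && CV_IS_MAT(_dst) && (_src->rows == 1 || _src->cols == 1) && (_dst->rows == 1 || _dst->cols == 1) && _src->cols + _src->rows - 1 == _dst->rows + _dst->cols - 1 && (CV_MAT_TYPE(_src->type) == CV_32FC2 || CV_MAT_TYPE(_src->type) == CV_64FC2) && (CV_MAT_TYPE(_dst->type) == CV_32FC2 || CV_MAT_TYPE(_dst->type) == CV_64FC2) in function 'cvUndistortPointsInternal'
```

```bash
python3 - <<'E'
from h import *
from cell import calibration
rois=dict(scene=dict(blade=(190,80,240,140),cell=(270,250,355,325)),top=dict(blade=(340,205,390,245),cell=(135,160,200,225)))
p=cv2.imread("pics/scene0.png");H=cv2.cvtColor(p,cv2.COLOR_BGR2HSV);print(H[298,324],H[279,315],H[262,297],H[302,282:300:4]);p=cv2.imread("pics/top0.png");H=cv2.cvtColor(p,cv2.COLOR_BGR2HSV);print(H[190,147],H[190,163],H[205,148],H[180,152])
COL['orange']=((5,210,120),(15,255,255));COL['white']=((0,0,150),(180,40,255))
for n in("scene","top"):
    p=cv2.imread(f"pics/{n}0.png");d=np.load(f"pics/{n}0.npy");c=calibration(n)
    for ob,cols in (("blade",("yellow","green")),("cell",("orange","copper","white"))):
        x0,y0,x1,y1=rois[n][ob]; roi=np.zeros(d.shape,bool);roi[y0:y1,x0:x1]=1
        for k in cols:
            m=hsv(p,*COL[k])&roi&(d>0)
            if m.sum()<5: print(n,k,m.sum());continue
            P,uv=cloud(c,m,d)
            print(n,k,len(P),"uv",uv.mean(0).round(1),"med",np.median(P,0).round(1),"lo",np.percentile(P,3,0).round(1),"hi",np.percentile(P,97,0).round(1),rect(P))
            T=P[P[:,2]>np.percentile(P[:,2],97)-4]; print("   top",len(T),T.mean(0).round(1),rect(T))
E
```

```text
[ 14 239 142] [ 10 169  68] [120   2 116] [[120   2 116]
 [120   5 111]
 [ 83  21  48]
 [ 85  23  66]
 [ 20   5 156]]
[ 14 222 130] [ 10 148 124] [130   4 192] [120   3 198]
scene yellow 73 uv [213.8  90.4] med [ 472.8 -232.5  122.9] lo [ 462.5 -249.7  117.8] hi [ 482.8 -217.1  125. ] (array([ 445.7, -292.2]), array([162.3,  29.5]), 65.2)
   top 61 [ 473.4 -233.1  123.2] (array([ 473.7, -233.7]), array([17.5, 33.3]), 11.4)
scene green 65 uv [215.8 110.5] med [ 474.  -230.8   59. ] lo [ 460.1 -246.5   48.3] hi [ 478.3 -219.8   71.6] (array([ 470.8, -231.9]), array([26.4, 23. ]), 73.7)
   top 12 [ 473.7 -229.1   70.6] (array([ 476.6, -231.8]), array([ 7.2, 26.9]), 18.9)
scene orange 50 uv [323.9 296.3] med [559.2 296.8  58.1] lo [553.2 290.5  55.9] hi [565.4 303.5  60.1] (array([558.9, 296.8]), array([13. , 13.7]), 8.8)
   top 46 [559.5 296.6  58.1] (array([558.9, 296.5]), array([12.8, 13.2]), 13.5)
scene copper 405 uv [315.5 280.4] med [552.9 262.7  62. ] lo [540.4 240.6  23.9] hi [564.  303.3  76. ] (array([551.4, 271.9]), array([67.8, 30.5]), 78.1)
   top 94 [551.5 256.8  74.4] (arr
[... 553 characters left out ...]
p orange 20 uv [145.7 188.2] med [555.5 293.1  58.5] lo [549.8 287.7  54.2] hi [560.1 298.2  60.9] (array([555.7, 292.9]), array([11.6,  8.6]), 33.3)
   top 16 [555.3 293.8  58.9] (array([555.6, 293.1]), array([11.7,  7.8]), 35.5)
top copper 182 uv [158.6 190.2] med [550.5 256.6  64.6] lo [538.2 237.9  28.1] hi [560.1 293.5  76.3] (array([554.4, 275. ]), array([76.7, 22.2]), 75.3)
   top 46 [547.4 255.4  74.3] (array([549. , 254.5]), array([34. , 22.1]), 75.0)
top white 3462 uv [167.8 192.1] med [552.2 241.9   2.2] lo [477.3 173.7  -2.2] hi [638.4 334.3  25. ] (array([558.5, 255.5]), array([169.1, 172.5]), 1.2)
   top 117 [546.4 252.7  42.9] (array([547.9, 264.8]), array([79.7, 87.2]), 38.8)
```

Cell centre is about (550.5, 256.5) with yaw about -11°. The handle is at about (472,-234) with yaw about 15°. I'll move above the block and turn the closing axis onto the blade's x.

```bash
python3 -m inch '{"fingers":[-1,-1,-1,-1,-1,-1,-1,-1,-1,-1,-1,-1],"travel":[[1,-0.83,0],[1,-0.83,0],[1,-0.83,0],[1,-0.83,0],[1,-0.83,0],[1,-0.83,0],[1,-0.83,0],[1,-0.83,0],[1,-0.83,0],[1,-0.83,0],[1,-0.83,0],[1,-0.83,0]],"turn":[0,0,0,0,0,0,0,0,0,0,0,0]}'
python3 -m inch '{"fingers":[-1,-1,-1,-1,-1,-1,-1,-1,-1,-1,-1,-1],"travel":[[0.72,-0.58,0],[0.72,-0.58,0],[0,0,0],[0,0,0],[0,0,0],[0,0,0],[0,0,0],[0,0,0],[0,0,0],[0,0,0],[0,0,0],[0,0,0]],"turn":[0,-1,-1,-1,-1,-1,-1,-1,-1,-1,-1,-1]}'
python3 - <<'E'
from h import *
from cell import *
p,d=capture("wrist");c=calibration("wrist");o=get_obs()
cv2.imwrite("pics/w1.png",p);np.save("pics/w1.npy",d);np.save("pics/w1c.npy",c,allow_pickle=True)
print(o['tcp_pos'],o['tool_rot'],R.from_rotvec(o['tool_rot']).as_matrix().round(3),rays(c,[[256,192]]))
E
```

```text
time_s: 1.3
tcp_pos: [440.2, -277.6, 218.5]
tool_rot: [-3.119, -0.379, 0.0]
force: [0.4, -0.7, -0.1]
grip_width: 93.1
grip_force: 0.0
time_s: 2.5
tcp_pos: [473.1, -234.9, 218.3]
tool_rot: [-1.973, -2.444, 0.0]
force: [-0.1, -0.6, 0.1]
grip_width: 93.0
grip_force: 0.0
[ 473.07600255 -234.88132872  218.35860976] [-1.96154416e+00 -2.45333119e+00  1.74629002e-04] [[-0.22   0.975 -0.   ]
 [ 0.975  0.22   0.   ]
 [ 0.    -0.    -1.   ]] (array([ 458.4537749 , -171.45542351,  384.70643302]), array([[ 0.04218601, -0.23432959, -0.97130386]]))
```

View pics/w1.png

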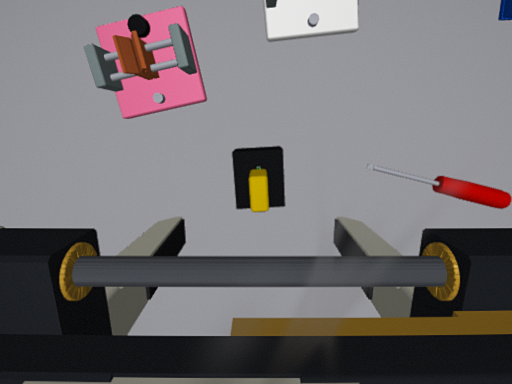

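The wrist picture shows the block at (259,178) with the yellow handle at (259,188), between the fingers and nearly aligned. Next I measure both precisely.

```bash
python3 - <<'E'
from h import *
p=cv2.imread("pics/w1.png");d=np.load("pics/w1.npy");c=np.load("pics/w1c.npy",allow_pickle=True).item()
roi=np.zeros(d.shape,bool);roi[135:220,220:300]=1
P,uv=cloud(c,hsv(p,*COL['yellow'])&roi,d); T=P[P[:,2]>np.percentile(P[:,2],97)-4]
print("handle",len(P),np.percentile(P[:,2],[3,97]),len(T),T.mean(0).round(1),rect(T), rect(P))
m=hsv(p,(20,120,60),(35,255,255))&roi
v,u=np.nonzero(m); Q=plane(c,np.c_[u,v],123); print("rays@123",rect(Q))
m=(p.max(2)<60)&roi
P,_=cloud(c,m,d); B=P[(P[:,2]>44)&(P[:,2]<56)]; print("block top",len(B),B.mean(0).round(1),rect(B))
g=hsv(p,*COL['green'])&roi
print("green",g.sum()); 
if g.sum()>5:P,_=cloud(c,g,d); print(P.round(0)[:15])
E
```

```text
handle 751 [ 87.28629149 124.63147581] 627 [ 472.6 -235.4  123.2] (array([ 472.7, -235.9]), array([17.5, 34.5]), 16.0) (array([ 473. , -243.8]), array([20.8, 51. ]), 13.0)
rays@123 (array([ 471.6, -232.5]), array([18.2, 41.5]), 16.2)
block top 2034 [ 471.7 -231.1   50.5] (array([ 472.8, -236.3]), array([58.8, 69.2]), 16.0)
green 4
```

```bash
python3 -m inch '{"fingers":[-1,-1,-1,-1,-1,-1,-1,-1],"travel":[[-0.03,-0.02,0],[0,0,0.7],[0,0,0.9],[0,0,0.9],[0,0,0.9],[0,0,0.7],[0,0,0.45],[0,0,0]],"turn":[-0.45,0,0,0,0,0,0,0]}'
python3 -m inch '{"fingers":[1,1,1,1,1,1,1,1,1,1],"travel":[[0,0,0],[0,0,0],[0,0,0],[0,0,0],[0,0,0],[0,0,0],[0,0,0],[0,0,0],[0,0,0],[0,0,0]],"turn":[0,0,0,0,0,0,0,0,0,0]}' 35
```

```text
time_s: 3.35
tcp_pos: [472.1, -235.5, 80.4]
tool_rot: [-1.903, -2.496, 0.001]
force: [-0.5, 0.0, 1.0]
grip_width: 92.8
grip_force: 0.0
time_s: 4.35
tcp_pos: [472.8, -235.9, 82.1]
tool_rot: [-1.903, -2.5, -0.0]
force: [1.0, 0.5, 0.4]
grip_width: 17.6
grip_force: 33.5
```

```bash
python3 -m inch '{"fingers":[1,1,1,1,1,1,1,1],"travel":[[0,0,-0.2],[0,0,-0.5],[0,0,-0.8],[0,0,-0.8],[0,0,-0.8],[0,0,-0.8],[0,0,-0.8],[0,0,-0.3]],"turn":[0,0,0,0,0,0,0,0]}'
python3 -m inch '{"fingers":[1,1,1,1,1,1,1,1,1,1,1,1],"travel":[[0.5,0.2,0],[0.95,0.43,0],[0.95,0.43,0],[0.95,0.43,0],[0.95,0.43,0],[0.95,0.43,0],[0.95,0.43,0],[0.95,0.43,0],[0.95,0.43,0],[0.95,0.43,0],[0.95,0.43,0],[0.5,0.2,0]],"turn":[0,0,0,0,0,0,0,0,0,0,0,0]}'
python3 -m inch '{"fingers":[1,1,1,1,1,1],"travel":[[0,0,0],[0,0,0],[0,0,0],[0,0,0],[0,0,0],[0,0,0]],"turn":[0.8,0.8,0.8,0.9,0,0]}'
python3 - <<'E'
from h import *
from cell import *
p,d=capture("wrist");c=calibration("wrist");o=get_obs()
cv2.imwrite("pics/w2.png",p);np.save("pics/w2.npy",d);np.save("pics/w2c.npy",c,allow_pickle=True)
for n in("scene","top"):
    q,e=capture(n); cv2.imwrite(f"pics/{n}2.png",q);np.save(f"pics/{n}2.npy",e)
print(o['tcp_pos'],o['force'],R.from_rotvec(o['tool_rot']).as_matrix().round(3))
E
```

```text
time_s: 5.15
tcp_pos: [473.3, -236.2, 235.8]
tool_rot: [1.9, 2.497, 0.001]
force: [-0.2, 0.5, -1.3]
grip_width: 17.6
grip_force: 35.0
time_s: 6.35
tcp_pos: [524.1, 107.8, 231.1]
tool_rot: [-1.9, -2.501, 0.001]
force: [-0.4, 0.4, -0.6]
grip_width: 17.9
grip_force: 35.0
time_s: 6.95
tcp_pos: [524.5, 105.2, 231.7]
tool_rot: [-2.419, -2.004, 0.001]
force: [0.6, 0.7, -1.2]
grip_width: 17.9
grip_force: 35.0
[524.55928244 105.24554343 231.89030148] [-0.0720141   0.2325808  -0.24536569] [[ 0.186  0.982 -0.   ]
 [ 0.982 -0.186 -0.   ]
 [-0.    -0.    -1.   ]]
```

View pics/w2.png

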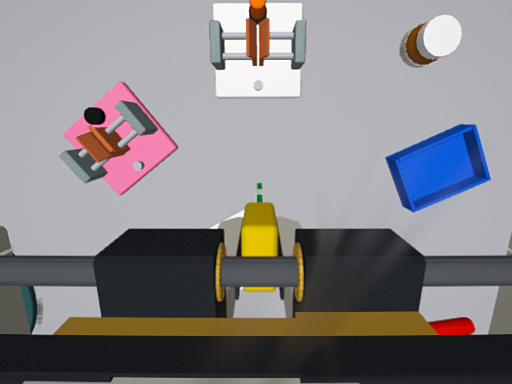

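The wrist picture shows the orange-plug cell at the top, square to the tool, with its slit at about (258,40). The yellow handle and green blade with its white band line up below it at about (259,190).

```bash
python3 - <<'E'
from h import *
from cell import get_obs
p=cv2.imread("pics/w2.png");d=np.load("pics/w2.npy");c=np.load("pics/w2c.npy",allow_pickle=True).item()
o=get_obs();t=o['tcp_pos'];RT=R.from_rotvec(o['tool_rot']).as_matrix()
def tool(P): return ((P-t)@RT).round(1)
roi=np.zeros(d.shape,bool);roi[0:110,200:315]=1
m=hsv(p,*COL['copper'])&roi
P,uv=cloud(c,m,d)
T=P[(P[:,2]>71)&(P[:,2]<79)];print("copper top",len(T),T.mean(0).round(1),rect(T),"tool",tool(T).mean(0),np.percentile(tool(T),[2,98],0))
# per-plate top edges in tool y, split by tool x bins
Q=tool(T)
for a in np.arange(130,180,6):
    s=Q[(Q[:,0]>a)&(Q[:,0]<a+6)]
    if len(s)>4: print(a,len(s),s[:,1].min(),s[s[:,1]<s[:,1].mean(),1].max(),s[s[:,1]>s[:,1].mean(),1].min(),s[:,1].max())
w=(cv2.cvtColor(p,cv2.COLOR_BGR2HSV)[...,1]<30)&(p.min(2)>150)&roi
P,_=cloud(c,w,d);W=P[(P[:,2]>9)&(P[:,2]<19)];print("base",len(W),rect(W),"tool",np.percentile(tool(W),[1,99],0))
gr=hsv(p,(40,80,30),(85,255,255)); gr[:150]=0;gr[230:]=0;gr[:,:230]=0;gr[:,290:]=0
P,uv=cloud(c,gr,d);print("green",len(P),uv.mean(0),tool(P)[::6])
roi[:]=0;roi[195:230,230:290]=1
P,uv=cloud(c,hsv(p,*COL['yellow'])&roi,d);q=tool(P);print("yellow",np.percentile(q,[3,50,97],0),uv.mean(0))
# posts (grey): symmetric about slit
E
```

```text
copper top 203 [551.1 254.4  73.4] (array([552.6, 254.3]), array([35.9, 21.5]), 76.9) tool [151.48866995  -2.03251232 158.61576355] [[134.208 -10.7   156.004]
 [168.892   7.196 160.9  ]]
130 17 -11.9 -8.7 5.1 9.3
136 30 -10.7 -8.6 5.1 7.1
142 35 -10.8 -8.6 5.1 7.1
148 35 -10.7 -8.6 5.0 10.3
154 29 -10.6 -8.6 5.0 7.1
160 33 -10.6 -8.5 5.0 7.0
166 20 -10.6 -8.6 5.0 7.0
base 5242 (array([551.8, 254.7]), array([109.4, 110.6]), 79.3) tool [[ 97.4   -54.859 215.7  ]
 [205.9    51.1   219.9  ]]
green 65 [258.93846154 192.46153846] [[14.4 -1.1 73.3]
 [14.4  0.6 69.2]
 [14.4  1.4 65.1]
 [14.6 -1.9 56.6]
 [14.4 -1.  53.9]
 [14.8 -0.3 32.9]
 [14.5  1.2 31. ]
 [14.5 -1.7 25.3]
 [14.4 -0.3 23.1]
 [14.5  1.1 20.1]
 [14.5 -1.6 15. ]]
yellow [[ 15.9    -8.2   -40.5  ]
 [ 17.5    -0.3   -26.95 ]
 [ 18.      7.5    -1.153]] [259.02112676 216.75117371]
```

Blade is upright in the grip, with its centre at tool (-0.5, -0.2) and its tip 74 mm below the TCP. The slit centre is at tool (151.5, -1.8) and the yaw matches.

```bash
python3 -m inch '{"fingers":[1,1,1,1,1,1,1,1,1,1,1,1],"travel":[[0.5,-0.05,0],[0.9,0,0],[0.9,0,0],[0.9,0,0],[0.9,0,0],[0.65,0,0],[0.32,0,0],[0,0,0.6],[0,0,0.8],[0,0,0.6],[0,0,0.26],[0,0,0]],"turn":[0,0,0,0,0,0,0,0,0,0,0,0]}'
python3 -m inch '{"fingers":[1,1,1],"travel":[[0,0,0],[0,0,0],[0,0,0]],"turn":[0,0,0]}'
python3 - <<'E'
from h import *
from cell import *
o=get_obs();print(o['tcp_pos'],o['force'],o['tool_rot'])
RT=R.from_rotvec(o['tool_rot']).as_matrix();t=o['tcp_pos']
print("cell centre in tool",((np.array([551.8,254.7,75])-t)@RT).round(1))
p,d=capture("scene");cv2.imwrite("pics/s3.png",cv2.resize(p[200:330,250:390],None,fx=5,fy=4))
p,d=capture("wrist");cv2.imwrite("pics/w3.png",p)
E
```

```text
time_s: 8.3
tcp_pos: [551.8, 254.2, 162.9]
tool_rot: [-2.423, -1.998, 0.003]
force: [0.1, 0.5, -0.5]
grip_width: 17.9
grip_force: 35.0
time_s: 8.6
tcp_pos: [552.5, 254.9, 165.3]
tool_rot: [2.423, 1.999, 0.002]
force: [0.3, -1.5, -1.2]
grip_width: 17.9
grip_force: 35.0
[552.49618991 254.9196949  165.25206253] [ 0.25146481 -1.51832612 -1.24976301] [2.42296305e+00 1.99910075e+00 1.87515244e-03]
cell centre in tool [-0.4 -0.7 90.3]
```

View pics/w3.png

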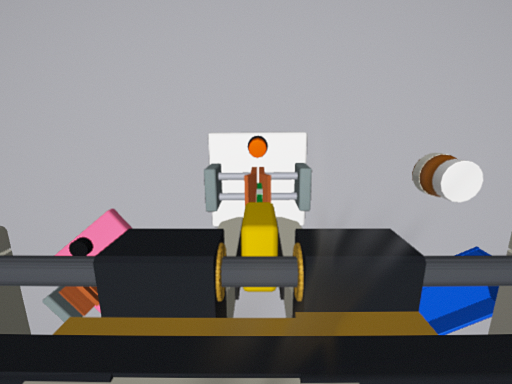

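The picture shows the blade at (259,188), centred between the two plates at (251,265). Next I descend gently.

```bash
python3 -m inch '{"fingers":[1,1,1,1,1,1,1],"travel":[[0,0,0.2],[0,0,0.2],[0,0,0.2],[0,0,0.2],[0,0,0.1],[0,0,0.1],[0,0,0]],"turn":[0,0,0,0,0,0,0]}'
```

```text
time_s: 9.4
tcp_pos: [551.8, 255.0, 134.2]
tool_rot: [-2.422, -1.999, 0.001]
force: [-4.0, 0.2, 0.7]
grip_width: 17.7
grip_force: 35.0
```

```bash
python3 -m inch '{"fingers":[1,1,1,1,1],"travel":[[0,0,0.1],[0,0,0.1],[0,0,0.1],[0,0,0],[0,0,0]],"turn":[0,0,0,0,0]}'; python3 -m inch '{"fingers":[1,1],"travel":[[0,0,0],[0,0,0]],"turn":[0,0]}'
```

```text
time_s: 9.9
tcp_pos: [552.0, 255.0, 125.0]
tool_rot: [-2.423, -1.999, 0.001]
force: [-4.2, 2.6, -2.1]
grip_width: 18.0
grip_force: 35.0
time_s: 10.1
tcp_pos: [552.0, 254.9, 125.0]
tool_rot: [-2.423, -1.999, 0.001]
force: [-2.6, 2.1, -3.3]
grip_width: 17.9
grip_force: 35.0
```

```bash
cat > f.py <<'E'
from h import *
from cell import *
F=[];T=[];Z=[]
for i in range(8):
    p,d=capture("scene");o=get_obs();F.append(R.from_rotvec(o['tool_rot']).inv().apply(o['force']));T.append(o['tcp_pos'])
F=np.array(F);print("tool-frame F",F.mean(0).round(2),F.std(0).round(2),np.mean(T,0).round(1),o['moment'])
E
python3 f.py
```

```text
tool-frame F [ 2.38 -3.9   4.87] [0.29 0.62 1.07] [552.  254.9 125. ] [0.66766587 0.87047759 0.10038833]
```

```bash
python3 -m inch '{"fingers":[1,1,1,1,1,1,1,1],"travel":[[0,-0.04,0],[0,0,0.08],[0,0,0.08],[0,0,0.06],[0,0,0.04],[0,0,0.02],[0,0,0.01],[0,0,0]],"turn":[0,0,0,0,0,0,0,0]}'; python3 f.py
```

```text
time_s: 11.3
tcp_pos: [551.6, 255.1, 117.8]
tool_rot: [2.422, 1.999, 0.003]
force: [-2.7, 0.4, 4.7]
grip_width: 17.6
grip_force: 35.0
tool-frame F [-0.2  -2.21 -5.01] [0.56 0.57 0.42] [551.6 255.1 117.8] [0.02250436 0.53889959 0.1048845 ]
```

```bash
python3 -m inch '{"fingers":[1,1,1,1],"travel":[[0,-0.04,0],[0,0,0.04],[0,0,0],[0,0,0]],"turn":[0,0,0,0]}'; python3 f.py; python3 - <<'E'
from h import *
from cell import *
p,d=capture("wrist");c=calibration("wrist");a=cv2.resize(p[120:230,200:320],None,fx=4,fy=4,interpolation=cv2.INTER_CUBIC)
q,_=capture("scene");b=cv2.resize(q[230:340,270:350],None,fx=4,fy=4,interpolation=cv2.INTER_CUBIC)
cv2.imwrite("pics/f4.png",np.hstack([a,b])); print(a.shape,b.shape)
E
```

```text
time_s: 12.1
tcp_pos: [550.6, 255.3, 116.6]
tool_rot: [2.422, 1.998, 0.003]
force: [1.0, 0.7, 4.7]
grip_width: 17.9
grip_force: 35.0
tool-frame F [ 0.37  0.59 -5.83] [0.57 0.65 0.58] [550.7 255.3 116.6] [-0.0447119  -0.1489918   0.17148985]
(440, 480, 3) (440, 320, 3)
```

View pics/f4.png

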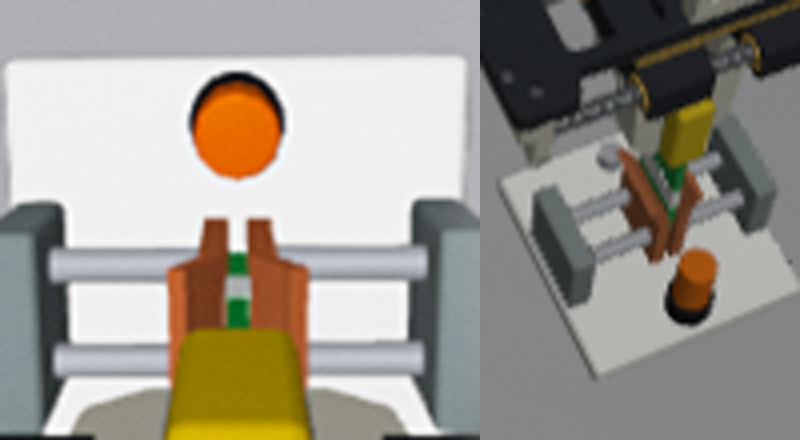

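The crop shows the blade centred between both plates at about (238,290), with the white band at mouth level and the plug orange. Lateral force is balanced and drag is 5.8 N. I'll check for slip in the grip, then hand in.

```bash
python3 - <<'E'
from h import *
from cell import *
o=get_obs();p,d=capture("wrist");c=calibration("wrist")
roi=np.zeros(d.shape,bool);roi[195:230,230:290]=1
P,uv=cloud(c,hsv(p,*COL['yellow'])&roi,d);q=(P-o['tcp_pos'])@R.from_rotvec(o['tool_rot']).as_matrix()
pc=np.percentile(q,[3,50,97],0).round(1);print(pc,o['grip_force'],o['joint_vel'].round(4))
if abs(pc[0,2]+40.5)<4: print(job_done())
E
```

```text
[[ 15.6  -8.1 -40.7]
 [ 17.5  -0.2 -26.6]
 [ 18.    7.6  -0.9]] 35.00666856765747 [ 0.     -0.0004 -0.0004  0.0016  0.001  -0.0004]
the job is handed in; nothing more can be done
None
```

The job is handed in: the blade is held upright in the orange-plug cell, about 32 mm below the plate tops by my measurement. Both plates drag evenly (about 6 N in total), and the grip is 35 N with no slip seen. The judge's result was not shown.

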